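Free the seized rack pin

ROBOT

A 6-joint arm with a two-finger parallel gripper is mounted at the origin on the work surface. World frame = base frame: x ahead of the robot, y to its left, z up, the work surface at z = 0. Lengths are in mm, angles in rad, forces in N, time in s.
With the tool pointing down it reaches from about 250 to 775 mm from the base axis. Payload 8.9 kg.
Tool frame: the origin (TCP) lies midway between the tips of the shut fingers; the grasp point (between the pads) lies 19 mm behind it; z points along the fingers, x is the direction in which the jaws open and shut, and the axes are right-handed (so a half turn about z gives the same grasp; the last joint's range is limited). The gripper opens to 85 mm and grips with 20 to 120 N. Pads are 22 mm wide; open, the fingers measure 114 mm over their backs; the gripper's body (76 mm by 85 mm) begins 54 mm behind the grasp point. The pads swing forward as they close: fully open they stand 13 mm farther back than shut.
Start: joints at [-1.385, 0.291, -0.153, 1.127, 0, 1.431], TCP at [167.539, -497.548, 194.905] pointing down, gripper open.
Joint ranges: [-2.52, 2.52], [-0.91, 1.74], [-1.3, 1.37], [-1.96, 2.02], [-1.52, 1.47], [-3.14, 3.14]. Speed limits (rad/s): [2.22, 2.22, 2.79, 3.14, 3.14, 3.14].

INTERFACE

Orientations are given as a rotation vector (axis times angle).
In Python, from rig import bot, jaws, grab_frame, boxes_of, outline_of, telemetry gives the robot as it stands. The module is installed in compiled form; this text tells all that it offers. Calls block until the motion is done:
- bot.reach(position, orientation): joint-space move of the TCP to a pose.
- bot.servo_line(position, velocity=150, rotation=None, max_force=None): straight line of the TCP; rotation=None keeps the orientation; velocity is the mean speed in mm/s. With max_force (N) it stops when the force on the tool has changed by that much, and returns True; else False.
- bot.goto_joints(angles): joint-space move.
- jaws.release() and jaws.clamp(newtons=None): open the fingers fully, or close them until they stop; newtons is the grip in N (None keeps the last).
- bot.sleep(seconds).
- bot.inverse_kinematics(position, orientation): joint angles nearest the present ones, or None.
- grab_frame(name): name is "scene" or "top"; returns a dict with "image" (480x640x3 uint8, red, green, blue), "intrinsics" (3x3 intrinsics, pixels), "rvec" (rotation vector, rad) and "tvec" (3), from world to camera coordinates, as OpenCV has them. Camera axes: x right, y down, z forward; pixel columns grow to the right and rows downward; lengths in mm; the calibration is good to about 2 mm. A picture is of the moment at which its call begins. There is no depth.
A pose or a line that the arm cannot do raises bot.MotionError and nothing moves.
- bot.close_job(): hands the job in, once; it reports no verdict.
Trained networks look in a picture, given as the dict that the camera call returned (one of the last four; its "shot" number tells which), for a name from the list of things; names that differ only in an ending like _2 or _b are one class to them, and where a whole thing is asked for, a point or a joint stands for the part that bears it (a point fixed in the world has none). Each returns a list of dicts, best first, with "confidence" (0 to 1); they miss things now and then, are a little off and sometimes report something else, mostly with a low value. They report only what shows in the picture. A call takes as long as a camera call. They do not tell look-alikes from the thing itself.
- boxes_of(picture, query): "point" ([column, row] in pixels, amid what is visible of it).
- outline_of(picture, query): "region" (480x640 bool, what is visible of it) and "point" ([column, row] in pixels, amid what is visible of it).
Readings, each from a call of its own:
- telemetry.current_time_s(): time.
- telemetry.current_joint_pos(): joint angles.
- telemetry.current_dq(): joint speeds.
- telemetry.current_effort(): joint torques, N m.
- telemetry.current_tool_pos(): TCP position.
- telemetry.current_tcp_rot(): TCP orientation.
- telemetry.current_wrist_force(): force on the tool from outside, world axes, zero at the start.
- telemetry.current_torque(): the same for the moment, N m.
- telemetry.current_gripper_width(): finger opening in mm.
Only numpy, scipy, OpenCV 4.12 (cv2) and the standard library are available. Lean on these libraries where they do the work, as an engineer would, in place of code of your own. Each camera call takes 0.05 s, during which the arm holds its last target. There are 200 camera calls.

TASK

The two steel pins in the grey rack shoe have seized in their bores, and a straight pull just lifts the shoe out of its stand. Work the T-handled pin free by twisting it back and forth while drawing it up, keeping the shoe down between the stand's end lugs and leaving the ball-headed pin in its bore. Then set the freed pin down in the wooden parts tray; lower it in, do not drop it from above the rim.

Things in the scene. Friction and masses are not known exactly. Their poses are not given: they have to be found in the camera images.
- t_bar (a point): Centre of the T-bar, the handle of the steel pin to free, 64 mm above the pin's foot and, at the start, 38 mm above the shoe's top. The bar is 16 mm thick (x) by 56 long (y) by 24 high (z): grip it across its x. z is the pin's axis, up out of the bore. It starts turned up to 35 degrees either way from the shoe. Which of the two bores it is in varies.
- t_pin: The same T-handled pin, about 0.18 kg; origin at the centre of its foot, z up. Shank 22 mm in diameter and 30 long, then a 14 mm neck, 22 long, up to the bar. It starts 26 mm deep in its bore and is out once risen 26 mm. Dry friction of 20 to 40 N and 0.2 to 0.45 N m holds it; while it turns, drawing up about 4 mm per radian, either way, needs little pull. It turns without limit.
- ball_pin: The other steel pin, with the same shank and neck but a ball head 32 mm in diameter (ball centre 62 mm above the foot), seized in the shoe's other bore, 120 mm from the first. It stays where it is. Origin at the centre of its foot, z up.
- shoe_top (a point): Centre of the top face of the rack shoe, a grey painted steel block 70 (x) by 220 (y) by 50 mm high, about 1.6 kg, standing on the 12 mm plate of a fixed dark steel stand, its top 62 mm above the table. The two bores, 26 mm deep and 23 mm wide, open in the top at y = -60 and +60 mm. Axes along the block's sides, z up.
- shoe (a joint): How far the shoe has been lifted straight up from its stand, in m; 0 when it sits down on the plate. Guided by end lugs that stand 15 mm above the plate, it cannot turn or shift. It lifts freely against its weight (about 16 N, less than a pin's friction, so a plain pull lifts it with the pin) and sinks back by itself.
- tray_in (a point): Centre of the inner floor of the open wooden parts tray, 170 (x) by 210 (y) by 45 mm high, walls and floor 8 mm thick, fixed to the table; a small steel washer lies in one corner. Axes along its sides, z up.
Not all that is in view belongs to the job. Leave any blue or orange look-alike of the t_pin alone.

How it is judged:
By the outcome, as a careful person would: the job done as asked, in the order asked, and still so for the second after the job is handed in, with the robot touching nothing.
It also fails if it takes over 61 s, if anything falls off the work surface, if the arm or the gripper's body presses on something with over 40 N, if the wrist force passes 120 N, or if a joint passes its speed limit or range.

## Working session

There is one attempt and no reset: what is moved stays moved. The work goes in short steps, each a Python script; the robot and the scene stay as the last script left them, time stands still between calls to the robot, and variables do not carry over. Pictures are saved under pics/ and viewed, about 8 in all and at most 12, crops included, and the job is handed in when it is done.

```bash
mkdir -p pics
cat > h.py <<'E'
import numpy as np, cv2
from rig import bot, jaws, grab_frame, boxes_of, outline_of, telemetry
def proj(f,P):
    return cv2.projectPoints(np.atleast_2d(np.float64(P)),np.float64(f["rvec"]),np.float64(f["tvec"]),np.float64(f["intrinsics"]),None)[0][:,0]
def ray(f,px):
    R=cv2.Rodrigues(np.float64(f["rvec"]))[0]; c=-R.T@np.float64(f["tvec"]).ravel()
    d=R.T@np.linalg.inv(f["intrinsics"])@np.array([px[0],px[1],1.]); return c,d
def atz(f,px,z):
    c,d=ray(f,px); return c+d*(z-c[2])/d[2]
def save(f,n,crop=None,s=1):
    im=f["image"][:,:,::-1]
    if crop: a,b,c,d=crop; im=im[b:d,a:c]
    cv2.imwrite("pics/"+n,cv2.resize(im,None,fx=s,fy=s,interpolation=cv2.INTER_CUBIC))
E
python3 - <<'E'
from h import *
for n in ("scene","top"):
    f=grab_frame(n); save(f,n+"0.png")
    c,_=ray(f,(0,0)); print(n,c)
    for q,z in (("t_bar",112),("t_pin",100),("ball_pin",98),("shoe_top",62),("shoe",62),("tray_in",8)):
        for o in outline_of(f,q)[:3]:
            m=o["region"]; print(n,q,round(o["confidence"],2),np.round(o["point"]),m.sum(),atz(f,o["point"],z).round())
print(telemetry.current_time_s())
E
```

```text
scene [879.57583821 404.53610896 847.73669838]
scene t_bar 0.78 [257. 251.] 399 [680. -71. 112.]
scene t_bar 0.76 [369. 239.] 610 [520.  14. 112.]
scene t_bar 0.73 [296. 290.] 670 [669.  25. 112.]
scene t_pin 0.97 [257. 250.] 419 [676. -81. 100.]
scene t_pin 0.79 [367. 240.] 600 [519.   8. 100.]
scene t_pin 0.77 [293. 288.] 747 [668.  13. 100.]
scene ball_pin 0.69 [422. 282.] 447 [498. 120.  98.]
scene shoe_top 0.87 [398. 284.] 5808 [513.  87.  62.]
scene shoe 0.59 [397. 285.] 5563 [516.  86.  62.]
scene tray_in 0.86 [288. 173.] 8295 [ 501. -266.    8.]
top [524.70970886 -34.99897952 986.86891897]
top t_bar 0.72 [365. 190.] 449 [ 657. -112.  112.]
top t_bar 0.67 [294. 276.] 283 [513.   6. 112.]
top t_bar 0.63 [308. 198.] 343 [643. -18. 112.]
top t_pin 0.88 [296. 274.] 401 [517.   2. 100.]
top t_pin 0.71 [367. 189.] 384 [ 661. -117.  100.]
top t_pin 0.6 [306. 199.] 363 [645. -13. 100.]
top ball_pin 0.55 [225. 281.] 301 [504. 122.  98.]
top shoe_top 0.68 [262. 279.] 4450 [507.  64.  62.]
top shoe 0.82 [264. 282.] 4554 [503.  60.  62.]
top tray_in 0.98 [445. 276.] 11160 [ 514. -271.    8.]
0.7
```

View pics/scene0.png

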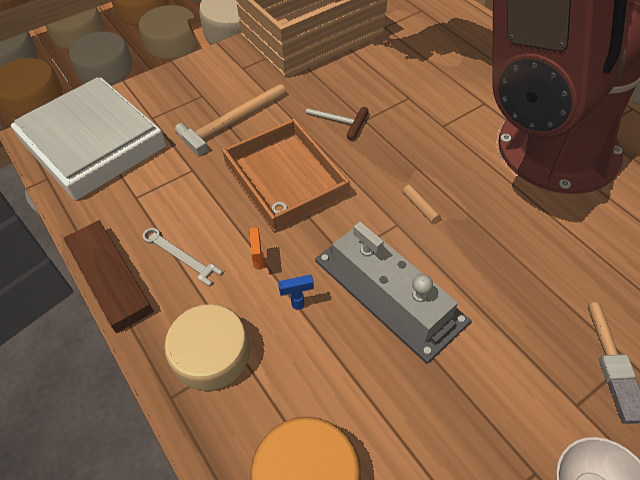

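View pics/top0.png

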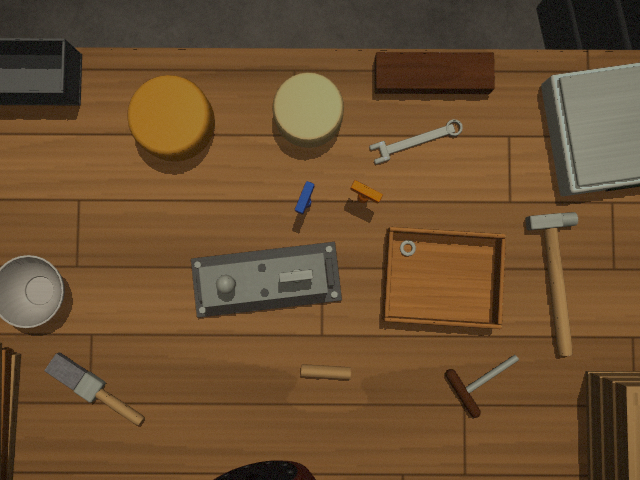

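The scene shows three T-shapes. In the top view they are blue at (305,198), orange at (367,190), and bare steel in the shoe at (296,276). The steel one in the shoe is the target. The ball pin is at (226,284), and the tray is centred near (445,278) with the washer at (407,248). I'll check the choice in one close crop and fit the bar's angle.

Run:
```python
from h import *
f=grab_frame("top")
save(f,"crop1.png",(185,235,350,325),4.8)
def rect(m,z):
    ys,xs=np.nonzero(m); P=np.array([atz(f,(x,y),z)[:2] for x,y in zip(xs,ys)],np.float32)
    return cv2.minAreaRect(P)
os=[o for o in outline_of(f,"t_bar") if abs(o["point"][0]-295)<10]
for o in os: print("bar",o["confidence"],o["point"],rect(o["region"],124))
g=f["image"].astype(int).min(2)
sub=np.zeros(g.shape,bool); sub[262:292,272:320]=1
for t in (130,150,170): 
    m=(g>t)&sub; 
    n,l,st,c=cv2.connectedComponentsWithStats(m.astype(np.uint8)); k=1+np.argmax(st[1:,4]); print(t,st[k],c[k],rect(l==k,124))
for q,z in(("shoe_top",62),("tray_in",45),("ball_pin",90)):
    o=outline_of(f,q)[0]; print(q,o["point"],rect(o["region"],z))
```

```text
bar 0.68 [294.3, 274.7] ((514.5337524414062, 1.3837814331054688), (17.97218894958496, 52.41562271118164), 0.23396457731723785)
130 [302 271   6   2   7] [304.85714286 271.28571429] ((521.123046875, -12.504844665527344), (1.6352169513702393, 8.193717002868652), 0.23265846073627472)Traceback (most recent call last):
  File "<stdin>", line 13, in <module>
    return _wrapfunc(a, 'argmax', axis=axis, out=out, **kwds)
    return bound(*args, **kwds)
ValueError: attempt to get argmax of an empty sequence
```

View pics/crop1.png

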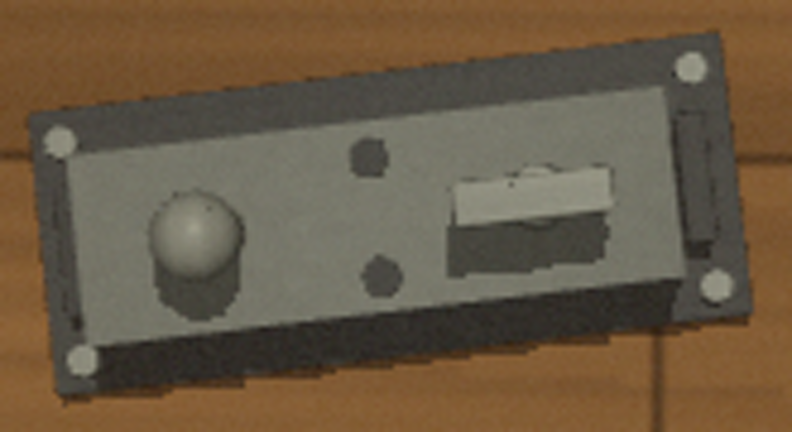

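The crop confirms it: the bare steel T-bar is in the right-hand bore, with bar corners at crop (453,184), (609,167), (611,205) and (457,225). The bar is nearly aligned with the shoe. I'll localise it from those corners and cross-check with the scene camera.

Run:
```python
from h import *
f=grab_frame("top")
cv=lambda L,z:np.array([atz(f,(185+(x+.5)/4.8-.5,235+(y+.5)/4.8-.5),z)[:2] for x,y in L])
B=cv([(453,184),(609,167),(611,205),(457,225)],124); S=cv([(68,157),(662,88),(684,275),(88,347)],62)
T=np.array([atz(f,p,45)[:2] for p in [(389,229),(504,235),(500,328),(386,323)]])
for n,C in(("bar",B),("shoe",S),("tray",T)):
    d=(C[0]-C[1])+(C[3]-C[2]); s=[np.linalg.norm(C[i]-C[i-1]).round(1) for i in range(4)]
    print(n,C.mean(0).round(1),"yaw of +y axis deg",np.degrees(np.arctan2(-d[0],d[1])).round(1),s)
d=(S[0]-S[1]); d/=np.linalg.norm(d); print("bores",S.mean(0)-60*d,S.mean(0)+60*d)
print("ball",atz(f,(185+195/4.8,235+233/4.8),98))
s=grab_frame("scene"); save(s,"crop2.png",(300,200,480,335),4.4)
c=B.mean(0); u=B[1]-B[0];u/=np.linalg.norm(u);v=np.array([-u[1],u[0]])
Q=[(*(c+a*28*u+b*8*v),124) for a,b in((1,1),(1,-1),(-1,-1),(-1,1))]
im=cv2.imread("pics/crop2.png")
for p in proj(s,Q): 
    q=((p-[300,200]+.5)*4.4).astype(int); cv2.circle(im,tuple(map(int,q)),3,(0,0,255),-1)
cv2.imwrite("pics/crop2.png",im)
print(telemetry.current_tcp_rot())
```

```text
bar [514.9   2.1] yaw of +y axis deg 7.0 [np.float64(14.0), np.float64(53.5), np.float64(13.0), np.float64(52.9)]
shoe [506.2  62.1] yaw of +y axis deg 7.0 [np.float64(69.6), np.float64(218.9), np.float64(68.7), np.float64(218.8)]
tray [ 509.3 -261. ] yaw of +y axis deg -2.5 [np.float64(167.7), np.float64(206.5), np.float64(165.9), np.float64(202.6)]
bores [513.34710874   2.506041  ] [499.01995436 121.6476905 ]
ball [500.21387068 121.02374044  98.        ]
[ 2.55128034e+00 -1.83309790e+00  5.85875674e-05]
```

View pics/crop2.png

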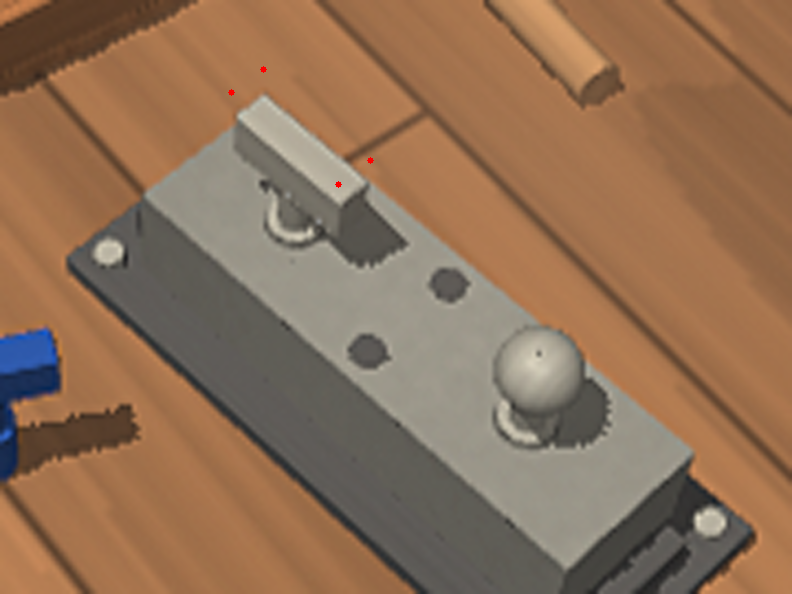

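The bar-top overlay was too high because I used z=124; the right value is 62+38+12=112. With that fix the bar is at about (514.5, 2.6), which agrees with the bore estimate of (513.3, 2.5), and yaw is about 7°. Next: approach and grip.

```bash
cat >> h.py <<'E'
from scipy.spatial.transform import Rotation as Rn
def down(th):  # tool x at world angle th, z down
    c,s=np.cos(th),np.sin(th)
    return Rn.from_matrix(np.array([[c,s,0],[s,-c,0],[0,0,-1.]])).as_rotvec()
C=np.array([514.0,2.6]); TH=np.radians(7.)
E
python3 - <<'E'
from h import *
for b in (TH,TH+np.pi):
    for d in (-1.4,-.8,0,.8,1.4):
        q=bot.inverse_kinematics([*C,90],down(b+d)); print(round(b+d,2),None if q is None else np.round(q,2))
s=grab_frame("scene")
print(proj(s,[[*C,112],[*C,100]]))
bot.reach([*C,180],down(TH))
bot.servo_line([*C,80],velocity=80,max_force=15)
f=grab_frame("top"); print(telemetry.current_tool_pos(),telemetry.current_joint_pos(),telemetry.current_time_s())
save(grab_frame("scene"),"grasp.png",(280,150,480,300),4)
E
```

```text
-1.28 [-0.14  0.36 -0.35  0.86  0.    2.71]
-0.68 [-0.14  0.36 -0.35  0.86 -0.    2.11]
0.12 [-0.14  0.36 -0.35  0.86 -0.    1.31]
0.92 [-0.14  0.36 -0.35  0.86  0.    0.51]
1.52 [-0.14  0.36 -0.35  0.86  0.   -0.09]
1.86 [-0.14  0.36 -0.35  0.86  0.   -0.43]
2.46 [-0.14  0.36 -0.35  0.86  0.   -1.03]
3.26 [-0.14  0.36 -0.35  0.86  0.   -1.83]
4.06 [-0.14  0.36 -0.35  0.86  0.   -2.63]
4.66 [-0.14  0.36 -0.35  0.86  0.    3.05]
[[367.96400425 232.47528351]
 [367.55544345 236.78002764]]
[514.43447915   2.5465367   80.48039332] [-1.37235510e-01  3.65828220e-01 -3.67795037e-01  8.36232965e-01
 -3.42686905e-07  1.31138692e+00] 4.575
```

View pics/grasp.png

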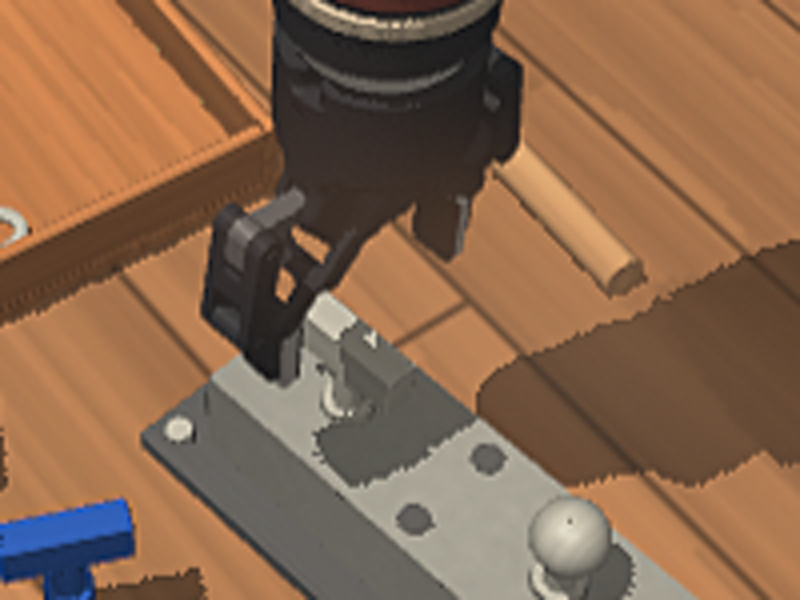

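The bar is between the fingers, at crop (350,350). The scene view hints at y about 1 mm larger, so I'll use y=3.3. Now I'll grip and read the forces.

```bash
sed -i 's/514.0,2.6/514.6,3.3/' h.py
python3 - <<'E'
from h import *
bot.servo_line([*C,80],velocity=20)
for n in (25,60,110):
    jaws.clamp(n); print(n,telemetry.current_gripper_width(),np.round(telemetry.current_wrist_force(),1),np.round(telemetry.current_torque(),2),np.round(telemetry.current_tool_pos(),1))
# gentle first twist sweep
z=80.
def step(a,dz,v):
    global z
    z+=dz; h=bot.servo_line([*C,z],velocity=v,rotation=down(TH+a),max_force=45)
    print(round(a,2),z,h,np.round(telemetry.current_wrist_force(),1),np.round(telemetry.current_torque(),2),np.round(telemetry.current_tool_pos(),1),round(telemetry.current_time_s(),2),round(telemetry.current_joint_pos()[5],2))
step(0.3,1.0,2.5); step(.6,1.0,2.5)
E
```

```text
25 0.1710683195409395 [ 0.1 -0.7 -0.9] [ 0.05 -0.    0.01] [514.6   3.3  80. ]
60 0.14517484318523238 [0.6 0.4 0.4] [-0.   -0.03 -0.07] [514.6   3.3  80. ]
110 -0.060286208624524405 [ 1.3  0.6 -0.3] [ 0.    0.06 -0.03] [514.6   3.3  80. ]
0.3 81.0 False [-0.  -0.4  0.6] [-0.04 -0.01 -0.05] [514.6   3.3  81. ] 6.56 1.02
0.6 82.0 False [-0.1 -0.1  1.1] [-0.03 -0.04  0.01] [514.6   3.3  82. ] 7.04 0.72
```

The width is about 0, so the fingers closed on nothing. I'll look before doing anything else.

Run:
```python
from h import *
s=grab_frame("scene");f=grab_frame("top")
a=cv2.resize(s["image"][150:300,280:480],None,fx=3,fy=3,interpolation=2)
b=cv2.resize(f["image"][180:330,200:400],None,fx=3,fy=3,interpolation=2)
cv2.imwrite("pics/miss.png",cv2.resize(np.hstack([a,b]),(800,300))[:,:,::-1])
```

```text
(no output)
```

View pics/miss.png

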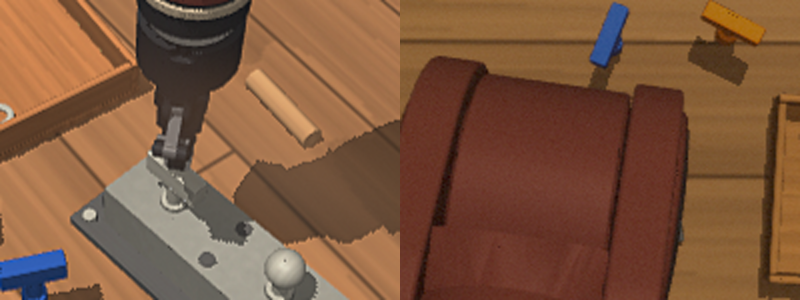

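Run:
```python
from h import *
s=grab_frame("scene")
k=9; x0,y0=325,185
im=cv2.resize(s["image"][y0:y0+65,x0:x0+85],None,fx=k,fy=k,interpolation=cv2.INTER_CUBIC)[:,:,::-1].copy()
t=telemetry.current_tool_pos(); print(t)
for p,col in (([*t],(0,0,255)),([t[0],t[1],t[2]+30],(0,255,0)),([t[0],t[1],t[2]+60],(255,0,0))):
    q=((proj(s,p)[0]-[x0,y0]+.5)*k).astype(int); cv2.circle(im,tuple(map(int,q)),4,col,-1)
cv2.imwrite("pics/zoom.png",im)
```

```text
[514.5625728    3.2833261   81.95414719]
```

View pics/zoom.png

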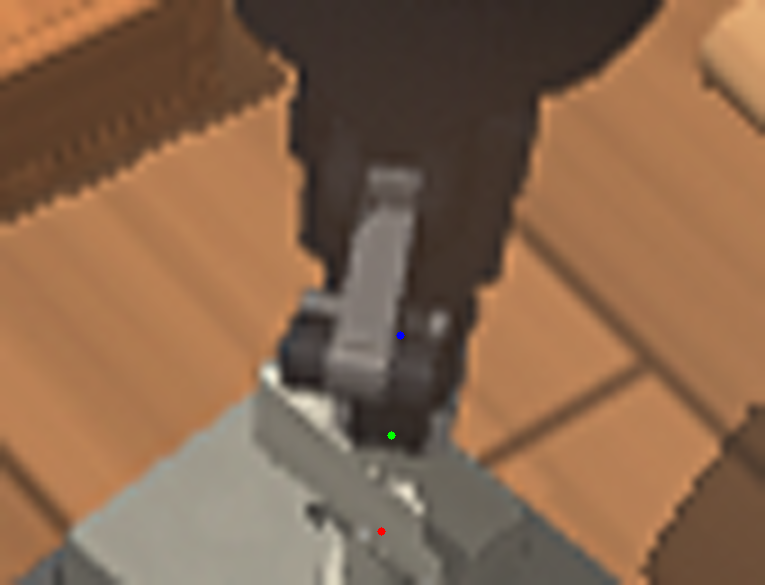

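Run:
```python
from h import *
s=grab_frame("scene")
for n,p in (("front tip open",(280+285/4,150+380/4)),("rear tip open",(280+452/4,150+258/4)),("closed tip",(325+390/9,185+450/9))):
    print(n,[atz(s,p,z).round().tolist() for z in (80,93,105,112,123)])
# gripper body check: known flange/arm? move away up and look at open/closed tip in clear air
bot.servo_line([*C,200],velocity=150,rotation=down(TH))
s=grab_frame("scene"); t=telemetry.current_tool_pos(); print(t, telemetry.current_time_s())
k=4; x0,y0=270,100
im=cv2.resize(s["image"][y0:y0+150,x0:x0+200],None,fx=k,fy=k,interpolation=cv2.INTER_CUBIC)[:,:,::-1].copy()
for dz,col in ((0,(0,0,255)),(19,(0,255,255)),(30,(0,255,0)),(73,(255,0,0))):
    q=((proj(s,[t[0],t[1],t[2]+dz])[0]-[x0,y0]+.5)*k).astype(int); cv2.circle(im,tuple(map(int,q)),4,col,-1)
cv2.imwrite("pics/air.png",im)
```

```text
front tip open [[537.0, -11.0, 80.0], [543.0, -4.0, 93.0], [548.0, 3.0, 105.0], [551.0, 7.0, 112.0], [556.0, 13.0, 123.0]]
rear tip open [[439.0, -20.0, 80.0], [446.0, -13.0, 93.0], [453.0, -6.0, 105.0], [457.0, -2.0, 112.0], [464.0, 4.0, 123.0]]
closed tip [[501.0, -10.0, 80.0], [507.0, -3.0, 93.0], [513.0, 3.0, 105.0], [517.0, 7.0, 112.0], [522.0, 13.0, 123.0]]
[514.0318534    3.40243826 199.15284876] 8.225
```

View pics/air.png

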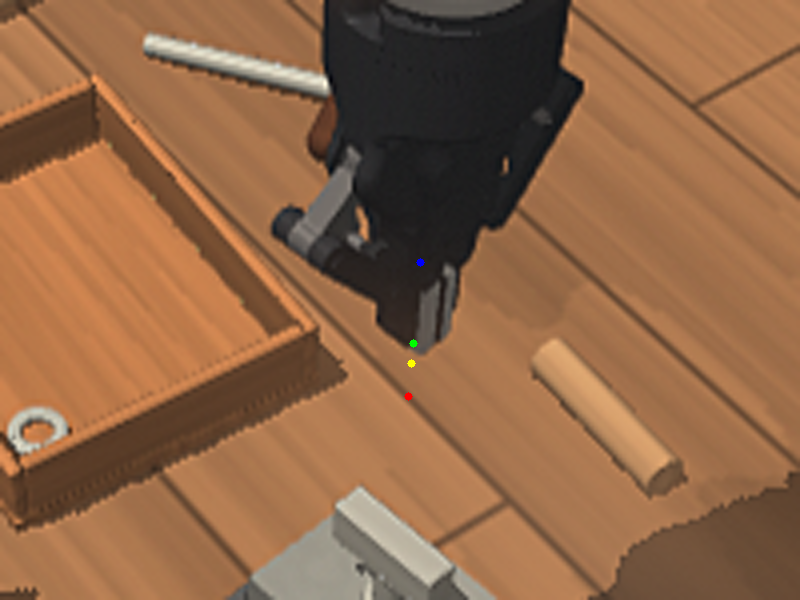

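In clear air the shut fingertips appear at crop (430,350), about 27 mm above where the reported TCP projects (red, (408,397)). So the real tips sit higher than reported, and the fingers closed above the bar. I'll measure the offset with a gentle touch on the bar top using shut fingers.

Run:
```python
from h import *
bot.servo_line([*C,90],velocity=120)
h=bot.servo_line([*C,45],velocity=12,max_force=6)
print(h,telemetry.current_tool_pos(),np.round(telemetry.current_wrist_force(),1),telemetry.current_time_s())
bot.servo_line([*C,95],velocity=80)
```

```text
True [514.68653722   3.29524434  75.65343639] [-1.   0.2  5.7] 10.9
```

The bar top (z=112) is touched at a reported 75.7, so the tips sit about 36 mm higher than reported. The correct grasp is at a reported z of about 45, and the tips still clear the shoe even if the offset were only 26 mm.

Run:
```python
from h import *
jaws.release()
h=bot.servo_line([*C,45],velocity=60,max_force=8)
print(h,telemetry.current_tool_pos())
if not h:
  for n in (25,110):
    jaws.clamp(n); print(n,telemetry.current_gripper_width(),np.round(telemetry.current_wrist_force(),1),np.round(telemetry.current_torque(),2),np.round(telemetry.current_tool_pos(),1),telemetry.current_time_s())
```

```text
False [514.9188768    3.26444287  45.29246978]
25 15.62310563911409 [-3.5 -0.3  5.1] [-0.14  0.78 -0.08] [514.1   3.2  45.1] 13.7
110 14.247774359811794 [-5.2  0.6  7.7] [-0.05  0.97 -0.11] [514.1   3.2  45.3] 13.9167
```

Width is about 15 mm, so the bar is held. Now twisting back and forth with a slow draw.

```bash
cat > tw.py <<'E'
from h import *
def rd(): return np.round(telemetry.current_wrist_force(),1).tolist(),np.round(telemetry.current_torque(),2).tolist(),np.round(telemetry.current_tool_pos(),1).tolist(),round(telemetry.current_gripper_width(),1),round(telemetry.current_time_s(),2)
def step(z,a,v=3.5,mf=40):
    h=bot.servo_line([514.2,3.2,z],velocity=v,rotation=down(TH+a),max_force=mf)
    print(round(a,2),round(z,1),h,*rd()); return h
E
python3 - <<'E'
from tw import *
z=45.3
for a in (.3,.6,.3,0,-.3,-.6):
    z+=0.9
    if step(z,a): break
s=grab_frame("scene"); save(s,"tw1.png",(290,150,480,300),4.2)
E
```

```text
0.3 46.2 False [0.3, -0.3, -10.0] [-0.08, -0.21, -0.03] [513.8, 3.3, 45.6] 14.4 14.43
0.6 47.1 False [1.8, -0.7, -18.4] [-0.34, -0.31, 0.11] [513.4, 3.2, 46.3] 14.7 14.88
0.3 48.0 False [2.0, -1.6, -20.7] [-0.27, -0.43, -0.14] [513.7, 3.2, 47.4] 14.3 15.33
0 48.9 False [2.5, -1.5, -20.5] [-0.29, -0.41, -0.12] [513.9, 3.2, 48.6] 14.6 15.78
-0.3 49.8 False [0.9, -0.5, -18.5] [-0.18, -0.42, -0.11] [514.2, 3.2, 49.8] 14.3 16.23
-0.6 50.7 False [2.0, -2.0, -16.6] [-0.33, -0.5, -0.2] [514.5, 3.1, 50.9] 14.1 16.68
```

View pics/tw1.png

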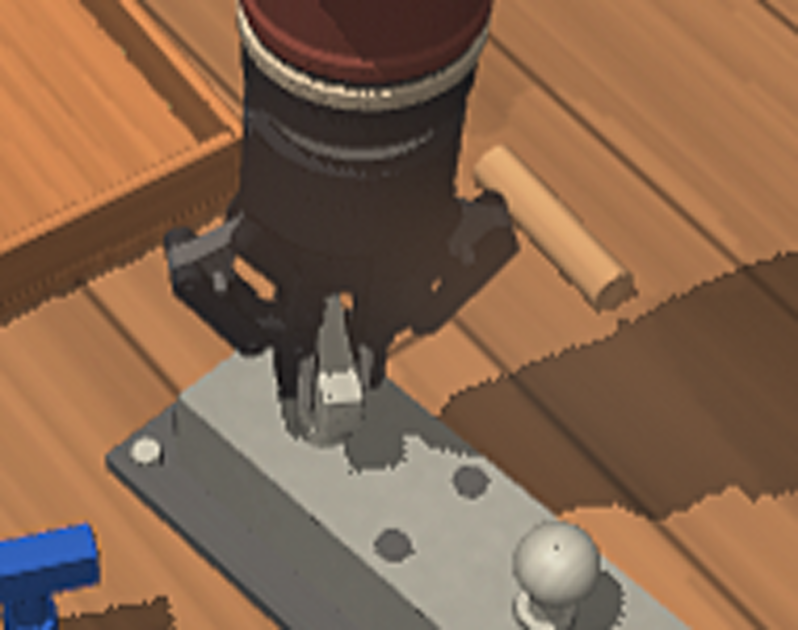

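The bar turns with the gripper; its end now faces the camera at crop (340,390). The pull of about 18 N is near the shoe's weight, so I'll check for shoe lift by comparing the ball and shoe against the first picture.

```bash
cat >> tw.py <<'E'
REF=cv2.cvtColor(cv2.imread("pics/scene0.png"),cv2.COLOR_BGR2GRAY).astype(np.float32)
def lift(box=(405,262,470,322)):
    s=grab_frame("scene"); g=cv2.cvtColor(s["image"],cv2.COLOR_RGB2GRAY).astype(np.float32)
    a,b,c,d=box; T=REF[b:d,a:c]
    (dx,dy),r=cv2.phaseCorrelate(T,g[b:d,a:c],cv2.createHanningWindow((c-a,d-b),cv2.CV_32F))
    p=proj(s,[[500,121,98],[500,121,103]]); k=(p[1]-p[0])[1]/5
    return "lift mm ~%.2f"%(dy/k),round(dx,2),round(dy,2),round(r,2)
E
python3 - <<'E'
from tw import *
print(lift(),lift((408,268,438,300)),rd())
E
```

```text
('lift mm ~0.03', -0.03, -0.01, 0.97) ('lift mm ~-0.53', 0.05, 0.18, 1.0) ([2.3, -0.8, -16.8], [-0.34, -0.54, -0.07], [514.5, 3.1, 50.9], 14.7, 16.83)
```

The ball has not moved, so the shoe is down. Continuing with a gentler draw.

Run:
```python
from tw import *
z=51.0
for a in (-.2,.3,.8,.3,-.2,-.7):
    z+=1.35
    if step(z,a,v=3): break
print(lift(),lift((408,268,438,300)))
s=grab_frame("scene"); save(s,"tw2.png",(290,150,480,300),4.2)
for q in("t_bar","t_pin"): print([(np.round(o["point"]).tolist(),round(o["confidence"],2)) for o in boxes_of(s,q)])
```

```text
-0.2 52.4 False [2.7, -0.4, -20.2] [-0.14, -0.72, -0.06] [514.1, 3.3, 52.2] 13.9 17.53
0.3 53.7 False [-0.5, -1.5, -14.2] [-0.25, 0.21, -0.08] [513.8, 3.2, 53.7] 14.4 18.18
0.8 55.1 False [-2.8, -3.5, -12.8] [-0.6, 0.79, 0.0] [513.6, 3.0, 55.0] 14.2 18.83
0.3 56.4 False [-2.6, -0.7, -16.6] [-0.36, 0.44, -0.01] [513.9, 3.3, 56.2] 14.1 19.48
-0.2 57.8 False [-1.5, -0.3, -17.2] [-0.14, 0.17, 0.05] [514.3, 3.3, 57.7] 14.5 20.13
-0.7 59.1 False [0.8, -0.5, -15.7] [-0.18, -0.12, 0.06] [514.6, 3.2, 59.3] 14.1 20.78
('lift mm ~0.09', -0.02, -0.03, 0.97) ('lift mm ~-0.46', 0.05, 0.15, 0.99)
[([258.0, 251.0], 0.88), ([295.0, 291.0], 0.86), ([369.0, 243.0], 0.68)]
[([294.0, 290.0], 0.71), ([367.0, 239.0], 0.69), ([257.0, 251.0], 0.68), ([394.0, 286.0], 0.24)]
```

View pics/tw2.png

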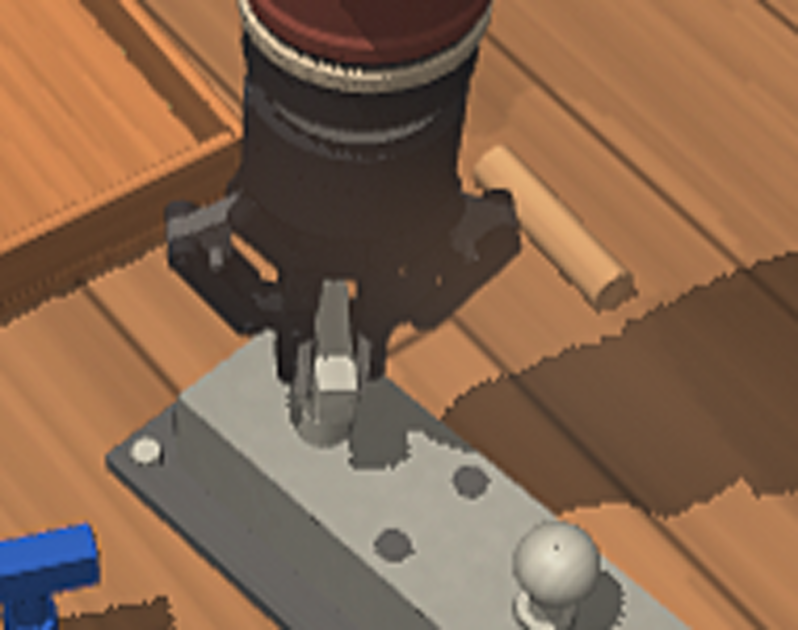

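The pin is rising with the gripper. More shank shows at crop (325,420), and the ball and shoe are unchanged. Continuing until the pull drops to the pin's weight.

Run:
```python
from tw import *
z=59.3
for a in (-.2,.3,.8,.3,-.2,-.7,-.2,.3,.8,.3,-.2):
    z+=1.4
    if step(z,a,v=3): break
    if telemetry.current_wrist_force()[2]>-6 and z>71: break
print(lift(),lift((408,268,438,300)))
```

```text
-0.2 60.7 False [1.5, -0.5, -16.3] [-0.17, -0.26, -0.01] [514.3, 3.2, 60.7] 14.1 21.72
0.3 62.1 False [-1.1, -1.8, -13.9] [-0.44, 0.26, 0.06] [514.0, 3.1, 62.1] 14.8 22.37
0.8 63.5 False [-2.0, -3.5, -13.9] [-0.93, 0.69, 0.08] [513.8, 2.9, 63.4] 14.2 23.02
0.3 64.9 False [0.1, -0.3, -18.3] [-0.14, 0.29, -0.05] [514.0, 3.6, 64.7] 14.6 23.67
-0.2 66.3 False [-0.2, 0.9, -15.3] [0.29, 0.11, -0.13] [514.4, 3.5, 66.4] 14.2 24.32
-0.7 67.7 False [-4.3, 0.3, 1.8] [-0.02, 1.07, -0.03] [514.8, 3.1, 68.6] 14.2 24.97
-0.2 69.1 False [-2.7, -1.5, -1.2] [-0.2, 0.91, -0.01] [514.4, 3.0, 69.3] 14.2 25.62
0.3 70.5 False [-3.7, -1.4, -2.5] [-0.35, 1.01, -0.01] [514.1, 3.1, 70.5] 14.3 26.27
0.8 71.9 False [0.3, 0.0, -1.7] [0.04, -0.0, -0.01] [515.1, 3.3, 72.2] 14.4 26.92
('lift mm ~0.19', 0.05, -0.06, 0.99) ('lift mm ~-0.41', 0.01, 0.14, 0.99)
```

The pull is now just the pin's weight and the moments are zero, so the pin is free and the shoe is still down. Next: lift, carry and lower into the tray.

Run:
```python
from tw import *
t=telemetry.current_tool_pos()
bot.servo_line([t[0],t[1],95],velocity=30,max_force=25); print(*rd())
bot.servo_line([t[0],t[1],140],velocity=100); print(*rd())
P=[509,-262]
bot.servo_line([*P,140],velocity=120,rotation=down(0)); print(*rd())
s=grab_frame("scene");f=grab_frame("top")
save(s,"carry.png",(180,60,420,240),3.3)
```

```text
[-0.0, 0.6, -1.1] [0.05, -0.04, -0.04] [514.5, 3.2, 94.9] 14.2 27.93
[0.9, 1.0, -1.7] [0.04, 0.01, -0.01] [514.4, 3.2, 139.6] 14.2 28.53
[-0.9, 0.4, -2.2] [0.02, -0.03, -0.03] [509.0, -261.6, 140.0] 14.6 30.89
```

View pics/carry.png

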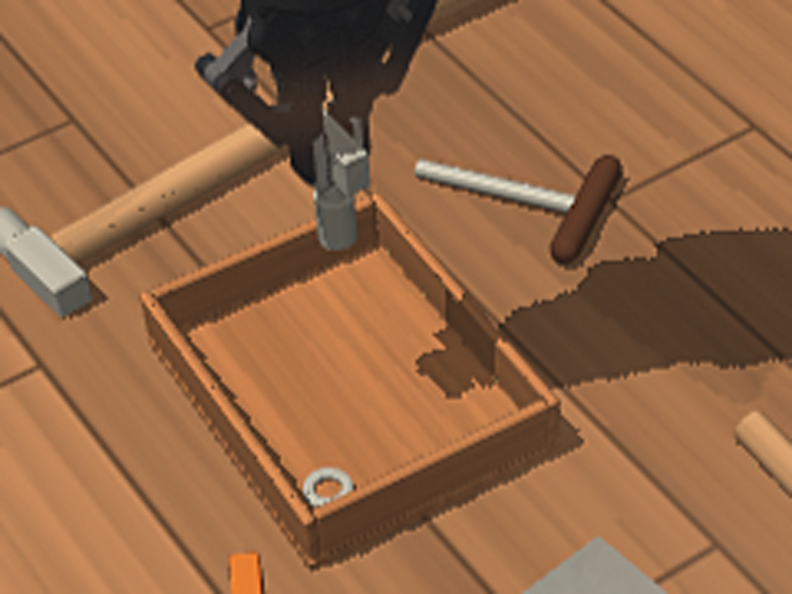

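The pin hangs upright, foot at crop (337,240), above the clear tray with the washer off in its corner at (328,487). Lowering until contact.

Run:
```python
from tw import *
P=[509,-262]
bot.servo_line([*P,30],velocity=80,max_force=15); print(*rd())
h=bot.servo_line([*P,5],velocity=8,max_force=5); print(h,*rd())
z=telemetry.current_tool_pos()[2]
if h and 10<z<26:
    bot.servo_line([*P,z],velocity=5)
    jaws.clamp(20); print(*rd())
    jaws.release(); print(*rd())
    bot.servo_line([*P,z+110],velocity=70); bot.sleep(.3); bot.goto_joints([-1.385, 0.291, -0.153, 1.127, 0, 1.431]); print(*rd())
    s=grab_frame("scene");f=grab_frame("top")
    a=cv2.resize(s["image"][100:340,200:480],(466,400)); b=cv2.resize(f["image"][220:340,370:520],(334,400)) 
    cv2.imwrite("pics/end.png",np.hstack([a,b])[:,:,::-1])
    print(lift(),lift((408,268,438,300)))
```

```text
[0.4, -0.8, -1.0] [0.0, -0.04, -0.02] [509.4, -262.2, 30.5] 13.9 32.52
True [-0.6, 0.2, 5.1] [0.11, 0.15, -0.04] [509.0, -262.0, 17.3] 14.5 34.19
[-0.1, -0.6, 1.2] [-0.01, -0.01, -0.0] [509.1, -262.0, 17.4] 14.5 34.79
[-0.9, -0.0, -0.3] [-0.02, -0.03, -0.03] [509.0, -262.0, 17.3] 85.6 35.48
[0.2, -0.1, -0.4] [-0.01, 0.07, 0.01] [168.5, -497.2, 194.7] 85.4 39.05
('lift mm ~-0.05', 0.02, 0.02, 1.0) ('lift mm ~-0.07', -0.01, 0.02, 1.01)
```

```bash
ls -la pics/end.png
```

```text
-rw-r--r-- 1 agent agent 396501 Dec  4 18:17 pics/end.png
```

View pics/end.png

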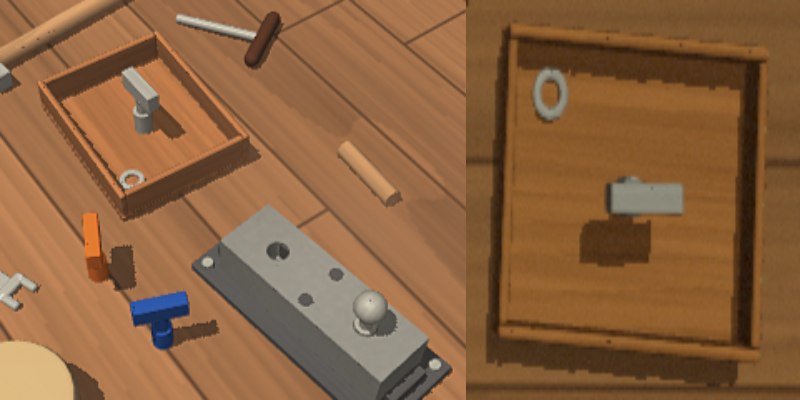

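The T-pin stands upright in the tray (left panel (142,105), top view (645,198)). Its bore at (278,250) is empty, the ball pin is still in place at (370,310), the shoe is seated and the look-alikes are untouched.

```bash
python3 -c "
from h import *
bot.close_job(); print(telemetry.current_time_s())"
```

```text
the job is handed in; nothing more can be done
the job is handed in; nothing more can be done
```

I worked the T-handled pin free and set it down in the wooden tray, and the job is handed in. I gripped it at 110 N and twisted it about ±0.7 rad while drawing it up. I then lowered it in until its foot touched the floor (5 N contact) before releasing.

**Last checks:**
- The pin stands upright in the tray and its bore is empty.
- The ball pin has not moved, and the image comparison shows the shoe lifted by about 0 mm (within 0.1 mm). During the twisting it stayed within about 0.5 mm, which is about the accuracy of that comparison.
- The blue and orange look-alikes are untouched, and the robot is back at its start pose, touching nothing. The clock read about 39 s just before hand-in, against the 61 s limit.

**What disagreed:**
- **First grasp missed:** the fingers closed above the bar because the real fingertips sit about 36 mm higher than the reported TCP. The camera suggested 26–30 mm. I measured the offset with a gentle touch on the bar top and corrected for it; the tray-floor contact then came at the expected height.
- **Pull during twisting:** it was 13–20 N, close to the shoe's weight and more than the "little pull" described.

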